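# Release the latched key on the bench switch box

## Robot

A 6-joint arm with a two-finger parallel gripper is mounted at the origin on a cart in front of the work surface, level with it; the furniture and walls round the work are solid. World frame = base frame: x ahead of the robot, y to its left, z up, the work surface at z = 0. Lengths are in m, angles in rad, forces in N, time in s.
With the tool pointing down it reaches from about 0.275 to 0.975 m from the base axis. Payload 8.4 kg.
Tool frame: the origin (TCP) lies midway between the tips of the shut fingers; the grasp point (between the pads) lies 19 mm behind it; z points along the fingers, y is the direction in which the jaws open and shut (so a half turn about z gives the same grasp; the last joint's range is limited). The gripper opens to 92 mm and grips with 3 to 60 N. Pads are 20 mm wide; open, the fingers measure 128 mm over their backs; the gripper's body (75 mm by 189 mm) begins 69 mm behind the grasp point.
Start: joints at [1.213, 0.353, 1.633, -0, 1.155, -0.002], TCP at [0.218, 0.586, 0.215] pointing down, gripper open.
Joint ranges: [-2.63, 2.63], [-0.92, 2.1], [0.06, 2.66], [-1.3, 4.44], [0, 2.69], [-3.02, 3.02]. Speed limits (rad/s): [2.22, 2.22, 2.79, 3.14, 3.14, 3.14].

## Interface

Orientations are given as a 3x3 rotation matrix whose columns are the frame's x, y, z axes.
In Python, from station import read_state, grab_frame, hand_in, outline_of gives the robot as it stands.
- The arm moves only by the tool play_rows, never from a script. Its argument "deltas" is a list of rows, each a list of 7 numbers: the turn, a rotation vector about the tool's x, y, z in rad, then the shift along the tool's x, y, z in mm, then the closure, from -1 (fully open) to 1 (shut), so that 0 is half open. A call has exactly 5 rows; each row is the pose to reach, as a shift and turn from the pose commanded when the call began, along the tool's axes at that moment; what a row does not reach only later rows make up. A row lasts 1/8 s, in which the tool goes at most 62.5 mm and 10.7 degrees, less where a joint would pass 70% of its speed; a pose out of reach is approached as far as the arm can. A call with a gripper value outside its range is refused whole. The fingers move at their own pace and stop on an object; the grip force is fixed at half the most. Time passes only in rows, so rows that repeat a pose let the fingers close, or fill a call up. It gives the time, the measured TCP pose, the force and the opening at its end, in the units of the state.
- read_state(): the state, without advancing time (a new reading comes with each control period).
- grab_frame(name): name is "scene" or "top" or "wrist"; returns a dict with "color" (400x640x3 uint8, blue, green, red), "camera_matrix" (3x3 intrinsics, pixels), "pose" (4x4, takes a point from camera to world coordinates); the wrist camera has in their place "hand_eye" (4x4, takes a point from camera to tool coordinates, whose origin is the TCP and whose axes are the flange's). Camera axes: x right, y up, looking along -z (the intrinsics and any distortion apply to the point x, -y, -z); pixel columns grow to the right and rows downward; lengths in m; the calibration is good to about 2 mm. The wrist camera is an equidistant fisheye: a pixel r from the principal point sees the ray r / f radians off the axis. A picture is of the moment at which its call begins: read the wrist's pose just before it. There is no depth.
- hand_in(): hands the job in, once; it reports no verdict.
Trained networks look in the newest picture that a camera, given by its name, has taken for a name from the list of things; names that differ only in an ending like _2 or _b are one class to them, and where a whole thing is asked for, a point or a joint stands for the part that bears it (a point fixed in the world has none). Each returns a list of dicts, best first, with "confidence" (0 to 1); they miss things now and then, are a little off and sometimes report something else, mostly with a low value. They report only what shows in the picture. A call takes as long as a camera call.
- outline_of(camera, label): "pixels" (400x640 bool, what is visible of it) and "uv" ([column, row] in pixels, amid what is visible of it).
The state is a dict: "time_s": time; "joint_positions": joint angles; "joint_vel": joint speeds; "joint_torque": joint torques, N m; "ee_pos": TCP position; "eef_rot": TCP orientation; "ft_force": force on the tool from outside, world axes, zero at the start; "moment": the same for the moment, N m; "grip_width": finger opening in m.
Only numpy, scipy, OpenCV 4.12 (cv2) and the standard library are available. Lean on these libraries where they do the work, as an engineer would, in place of code of your own. Each camera call takes 0.05 s, during which the arm holds its last target.

## Task

One of the four identical keys on the switch box has been left latched down. Tap the keys lightly with the closed fingertips to find it, without pushing any other key home, then press the latched key all the way in and let go so that it springs up level with the other three. Only touch the keys: do not pick up or push about the things standing round the box.

Things in the scene. Friction and masses are not known exactly. Their poses are not given: they have to be found in the camera images.
- switch_box: grey switch box fixed to the worktop, 84 (x) x 190 (y) x 40 mm high; origin at the centre of its underside; its y axis runs along the row of four keys, x across the row (away from the robot at yaw 0), z up. Each key has a low black collar, 34 x 30 mm and 4 mm high, on the box's top.
- key_place_1 (a point): first place in the row (the +y end): centre of the top face of the key there WHEN THAT KEY IS UP, 54 mm above the worktop. Fixed to the box: it does not follow the key and does not tell whether the key there is latched. All four keys look the same: white, 26 mm (x) x 22 mm (y), top 14 mm above the box when up, 42 mm from key to key.
- key_place_2 (a point): second place in the row: the same point of the key there
- key_place_3 (a point): third place in the row: the same point of the key there
- key_place_4 (a point): fourth place in the row (the -y end): the same point of the key there
- latched_key (a joint): how far the key that starts latched is pressed, in m (0 = up, grows downward, 0.008 = bottom stop); it starts at about 0.0035. Which of the four places it stands in differs from run to run and is not given. Its latch holds it 3.5 mm below the others against a spring: it does not move under less than about 6.5 N, and gives way to the bottom stop at about 11 N. Pressed beyond about 6.5 mm (10 N) its latch lets go and it rises to 0 when released, and does not latch again.
- up_key_b (a joint): how far one of the three keys that are up is pressed, in m (0 = up, 0.008 = bottom stop); its place is not given. A key that is up begins to give at about 3 N and needs 1 N more for each mm; pressing it beyond 6.5 mm (about 9.5 N) counts as pushing it home.
- up_key_c (a joint): the same for another of the keys that are up
- up_key_d (a joint): the same for the last of the keys that are up
- vial_a: small loose vial with white cap, 21 mm across, 45 mm high, standing past the +y end of the box; origin at the centre of its underside; leave it alone
- weight_50g: small loose brass-coloured weight with a knob, 20 mm across, 35 mm high, past the -y end of the box; origin at the centre of its underside; leave it alone
- petri_dish: loose clear dish, 62 mm across, 15 mm high, on the robot's side of the box; origin at the centre of its underside; leave it alone
- marker: loose marker pen, 135 mm long, 17 mm thick, lying behind the box, along its row; origin at the centre of its underside; leave it alone

How it is judged:
By the outcome, as a careful person would: the job done as asked, in the order asked, and still so for the second after the job is handed in, with the robot touching nothing.
It also fails if it takes over 48 s, if anything falls off the work surface, if the arm or the gripper's body presses on something with over 40 N, if the wrist force passes 120 N, or if a joint passes its speed limit or range.

## Working session

There is one attempt and no reset: what is moved stays moved. The work goes in short steps, Python scripts to look and compute and a tool call to move; the robot and the scene stay as the last step left them, time stands still between calls to the robot, and variables do not carry over. Pictures are saved under pics/ and viewed, and the job is handed in when it is done.

Besides the shell and the picture viewer there is one more tool, called after "Call:" as a command line: name --pt "numbers of a row" for each row, then --argument value for the rest. play_rows: Moves the arm, as the interface text tells. Its arguments: {"type":"object","properties":{"deltas":{"type":"array"}},"required":["deltas"]}

```bash
ls; mkdir -p pics
python3 - <<'E'
from station import *
import cv2,numpy as np
s=read_state(); print({k:np.round(v,4).tolist() for k,v in s.items()})
for n in("scene","top"):
    f=grab_frame(n); cv2.imwrite(f"pics/{n}0.png",f["color"]); print(n,f["camera_matrix"].tolist(),np.round(f["pose"],4).tolist(), [k for k in f])
    np.savez(n+"0.npz",**f)
    for l in("switch_box","latched_key","vial_a","weight_50g","petri_dish","marker"):
        for o in outline_of(n,l): print(n,l,round(o["confidence"],2),np.round(o["uv"],1),o["pixels"].sum())
E
```

```text
pics
{'time_s': 0.0, 'joint_positions': [1.2126, 0.3537, 1.6341, 0.0, 1.1552, -0.0024], 'joint_vel': [-0.0004, -0.0023, -0.0, 0.0006, 0.0002, -0.0004], 'joint_torque': [0.0014, -59.3844, -33.4217, 0.0698, 0.0233, -0.0001], 'ee_pos': [0.2175, 0.5854, 0.2138], 'eef_rot': [[-0.9374, 0.3484, -0.0005], [0.3484, 0.9374, -0.0013], [0.0, -0.0014, -1.0]], 'ft_force': [-0.7796, -0.9475, -0.1579], 'moment': [-0.029, 0.0433, -0.0491], 'grip_width': 0.0919}
scene [[379.6656905821918, 0.0, 318.5724279970766], [0.0, 379.6656905821918, 194.2936512452366], [0.0, 0.0, 1.0]] [[0.7058, 0.3276, -0.6281, -0.0175], [-0.7083, 0.3151, -0.6317, -0.4967], [-0.0091, 0.8907, 0.4545, 0.4599], [0.0, 0.0, 0.0, 1.0]] ['color', 'camera_matrix', 'pose']
scene switch_box 0.94 [337.4 223.6] 1745
scene latched_key 0.59 [338.9 208.9] 98
scene vial_a 0.42 [305.6 192.6] 109
scene weight_50g 0.67 [380.6 249. ] 154
scene petri_dish 0.62 [311.4 250.4] 542
scene marker 0.48 [362.2 214. ] 132
scene marker 0.36 [303.9 190.2] 115
top [[456.2130127844372, 0.0, 324.392022178008], [0.0, 456.2130127844372, 202.34073977265646], [0.0, 0.0, 1.0]] [[-0.0229, 0.9976, -0.0658, 0.4744], [-0.9996, -0.0216, 0.0205, 0.0721], [0.0191, 0.0662, 0.9976, 0.9284], [0.0, 0.0, 0.0, 1.0]] ['color', 'camera_matrix', 'pose']
top latched_key 0.43 [364.5 203.2] 127
top vial_a 0.44 [418.8 215.1] 78
top petri_dish 0.83 [369.2 255.8] 771
top marker 0.75 [354.7 168.9] 515
```

View pics/top0.png

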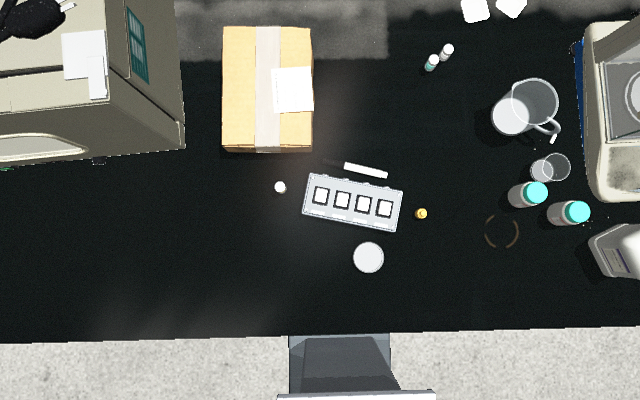

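View pics/scene0.png

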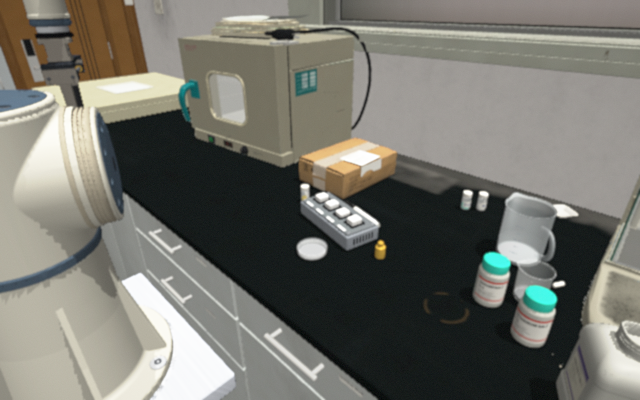

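Run:
```python
import cv2
a=cv2.imread('pics/top0.png')[130:290,260:450];cv2.imwrite('pics/top0c.png',cv2.resize(a,None,fx=4,fy=4,interpolation=2)[:600])
a=cv2.imread('pics/scene0.png')[160:290,250:430];cv2.imwrite('pics/scene0c.png',cv2.resize(a,None,fx=4,fy=4,interpolation=2)[:600])
```

```text
(no output)
```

View pics/top0c.png

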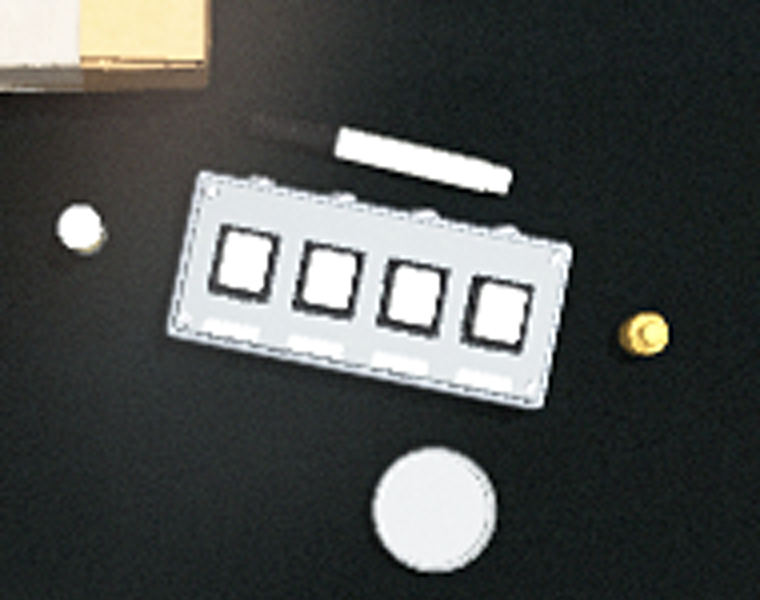

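View pics/scene0c.png

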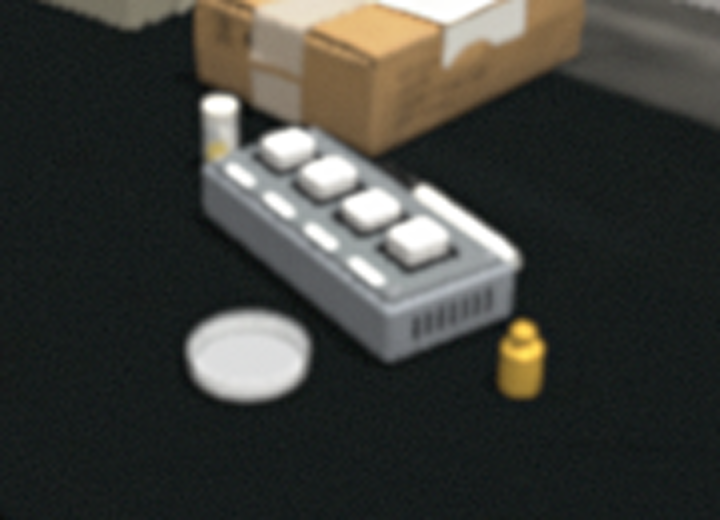

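```bash
cat > h.py <<'E'
import numpy as np,cv2
def ray(f,uv,z):
    K=f["camera_matrix"];P=f["pose"]
    d=np.array([(uv[0]-K[0,2])/K[0,0],-(uv[1]-K[1,2])/K[1,1],-1.]); d=P[:3,:3]@d
    t=(z-P[2,3])/d[2]; return P[:3,3]+t*d
def proj(f,p):
    P=f["pose"];K=f["camera_matrix"]; c=P[:3,:3].T@(np.array(p)-P[:3,3])
    return np.array([K[0,2]+K[0,0]*c[0]/-c[2],K[1,2]+K[1,1]*-c[1]/-c[2]])
E
python3 - <<'E'
from h import *
f=dict(np.load("top0.npz")); im=f["color"][:,:,:3].min(2)
n,l,st,c=cv2.connectedComponentsWithStats((im>235).astype(np.uint8))
pts=[]
for i in range(1,n):
    if 80<st[i,4]<400 and 300<c[i][0]<400 and 180<c[i][1]<230:
        p=ray(f,c[i]+0.0,0.054); print(st[i],c[i].round(1),p.round(4)); pts.append(p)
pts=np.array(sorted(pts,key=lambda p:-p[1]))
print(np.linalg.norm(np.diff(pts,axis=0),axis=1))
d=pts[0]-pts[-1]; print("yaw",np.degrees(np.arctan2(-d[0],d[1])),pts.mean(0))
# dark collars: black within box
blk=((im<110)).astype(np.uint8); blk[:, :295]=0;
for k in pts:
    u=proj(f,k).astype(int); sub=blk.copy(); m=np.zeros_like(blk); m[u[1]-12:u[1]+13,u[0]-11:u[0]+12]=1
    yy,xx=np.nonzero(sub*m); r=cv2.minAreaRect(np.c_[xx,yy].astype(np.float32)); print(r, ray(f,r[0],0.044).round(4), proj(f,k))
# box outline
lo=((im>120)).astype(np.uint8); n,l,st,c=cv2.connectedComponentsWithStats(lo)
i=l[189,330] or l[195,330]; 
for i in range(1,n):
    if st[i,4]>2000 and 300<c[i][0]<400 and 150<c[i][1]<240:
        yy,xx=np.nonzero(l==i); r=cv2.minAreaRect(np.c_[xx,yy].astype(np.float32)); print("box",r,ray(f,r[0],0.04))
        b=cv2.boxPoints(r); print([ray(f,q,0.04).round(4).tolist() for q in b])
for nme,uv,z in(("vial",(280.3,187),.045),("w",(421,213.5),.03),("dish",(368.8,257.5),.015)): print(nme,ray(f,uv,z).round(3))
E
```

```text
[315 188  13  15 140] [320.7 195.1] [0.5461 0.0609 0.054 ]
[336 193  13  14 141] [342.  199.4] [0.5371 0.02   0.054 ]
[357 197  13  14 139] [363.2 203.7] [ 0.5279 -0.0205  0.054 ]
[379 201  13  14 140] [384.7 207.8] [ 0.519  -0.0617  0.054 ]
[0.04183216 0.04152207 0.04214778]
yaw -12.500778170267013 [ 5.32515103e-01 -3.14770198e-04  5.40000000e-02]
((320.4999694824219, 195.49998474121094), (15.297059059143066, 17.258220672607422), 11.309932708740234) [0.5462 0.0612 0.044 ] [320.71428571 195.10714286]
((341.75, 199.75), (15.100942611694336, 17.258220672607422), 11.309932708740234) [0.537 0.02  0.044] [342.04255319 199.36879433]
((362.780029296875, 203.95999145507812), (15.473592758178711, 17.351890563964844), 10.30484676361084) [ 0.5279 -0.0207  0.044 ] [363.18705036 203.66906475]
((383.76922607421875, 208.15386962890625), (15.689291000366211, 17.258220672607422), 11.309932708740234) [ 0.5189 -0.0614  0.044 ] [384.67857143 207.82142857]
box ((352.13458251953125, 201.326904296875), (96.09689331054688, 43.733890533447266), 11.309932708740234) [ 5.33793241e-01 -4.49088989e-04  4.00000000e-02]
[[0.5125, 0.1004, 0.04], [0.5962, 0.0819, 0.04], [0.5552, -0.1021, 0.04], [0.4717, -0.0824, 0.04]]
vial [0.564 0.139 0.045]
w [ 0.507 -0.137  0.03 ]
dish [ 0.422 -0.033  0.015]
```

Call:
play_rows --pt "0 0 -0.03 -48 -37 0 1" --pt "0 0 -0.06 -96 -74 0 1" --pt "0 0 -0.09 -144 -111 0 1" --pt "0 0 -0.12 -192 -148 0 1" --pt "0 0 -0.138 -240 -185 0 1"

```text
time_s: 1.32
ee_pos: [0.3791, 0.3273, 0.2149]
eef_rot: [[-0.977, 0.215, 0.001], [0.215, 0.977, 0.001], [-0.001, 0.001, -1.0]]
ft_force: [0.8, 1.0, 0.5]
grip_width: 0.0438
```

```bash
cat > d.py <<'E'
import sys,numpy as np
from station import read_state
s=read_state();K={1:(.5462,.0612),2:(.5372,.0202),3:(.5282,-.0206),4:(.5191,-.0616)}
R=s["eef_rot"];k=int(sys.argv[1]);z=float(sys.argv[2])
p=np.array(s["ee_pos"]);print(s["time_s"],p.round(4),np.round(s["ft_force"],2),s["grip_width"],"yaw y",np.degrees(np.arctan2(R[1][1],R[0][1])).round(2),"tilt",np.round(np.array(R)[:2,2],4))
print("shift mm",(np.array(R).T@(np.array([*K[k],z])-p)*1000).round(1))
E
python3 d.py 1 0.1
```

```text
1.325 [0.3791 0.3273 0.2149] [0.79 0.98 0.46] 0.04375163831069931 yaw y 77.59 tilt [0.0007 0.0005]
shift mm [-220.3 -224.   114.8]
```

Call:
play_rows --pt "0 0 0 -43 -43 8 1" --pt "0 0 0 -86 -87 16 1" --pt "0 0 0 -129 -131 24 1" --pt "0 0 0 -172 -175 32 1" --pt "0 0 0 -213 -217 40 1"

```text
time_s: 1.95
ee_pos: [0.5404, 0.069, 0.1746]
eef_rot: [[-0.976, 0.216, 0.001], [0.216, 0.976, 0.0], [-0.001, 0.0, -1.0]]
ft_force: [2.1, 0.3, 0.4]
grip_width: 0.0005
```

```bash
python3 d.py 1 0.08
```

```text
1.95 [0.5404 0.069  0.1746] [2.13 0.25 0.36] 0.00046983865313058416 yaw y 77.5 tilt [0.0008 0.0002]
shift mm [-7.3 -6.4 94.6]
```

Call:
play_rows --pt "0 0 0 -7 -6 40 1" --pt "0 0 0 -7 -6 80 1" --pt "0 0 0 -7 -6 95 1" --pt "0 0 0 -7 -6 95 1" --pt "0 0 0 -7 -6 95 1"

```text
time_s: 2.58
ee_pos: [0.5459, 0.064, 0.081]
eef_rot: [[-0.976, 0.216, 0.002], [0.216, 0.976, 0.0], [-0.002, 0.001, -1.0]]
ft_force: [-0.2, -0.3, 0.1]
grip_width: 0.0005
```

```bash
python3 d.py 1 0.06
python3 - <<'E'
from station import *
import cv2,numpy as np
for n in("wrist","top"):
    f=grab_frame(n);cv2.imwrite(f"pics/{n}1.png",f["color"])
    if n=="wrist": np.savez("wrist1.npz",R=read_state()["eef_rot"],p=read_state()["ee_pos"],**f); print(f["camera_matrix"],f["hand_eye"].round(4),f.keys())
E
```

```text
2.575 [0.5459 0.064  0.081 ] [-0.18 -0.31  0.07] 0.0005300934920269104 yaw y 77.55 tilt [0.0021 0.0002]
shift mm [-0.9 -2.7 21. ]
[[309.70691629   0.         318.9314185 ]
 [  0.         309.70691629 194.98626709]
 [  0.           0.           1.        ]] [[ 9.000e-04  9.674e-01  2.532e-01  7.140e-02]
 [ 1.000e+00 -9.000e-04 -2.000e-04 -4.000e-04]
 [-0.000e+00  2.532e-01 -9.674e-01 -1.712e-01]
 [ 0.000e+00  0.000e+00  0.000e+00  1.000e+00]] dict_keys(['color', 'camera_matrix', 'hand_eye'])
```

View pics/wrist1.png

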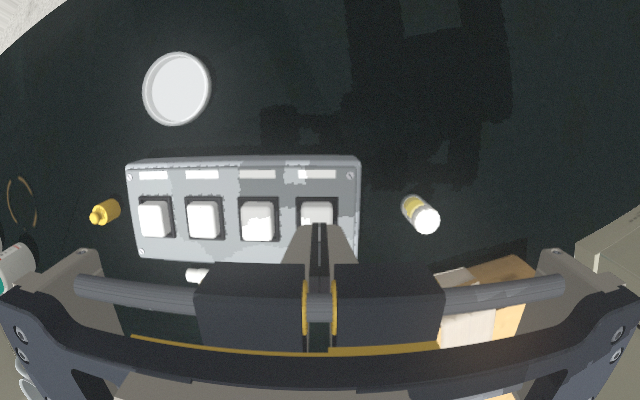

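View pics/top1.png

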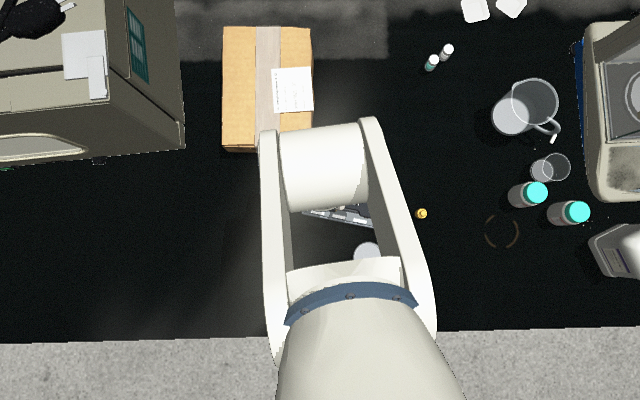

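Run:
```python
import numpy as np,cv2
f=dict(np.load("wrist1.npz"));H=f["hand_eye"];K=f["camera_matrix"]
def pr(p):
    c=H[:3,:3].T@(f["R"].T@(np.array(p)-f["p"])-H[:3,3]); v=np.array([c[0],-c[1],-c[2]])
    th=np.arctan2(np.hypot(v[0],v[1]),v[2]); d=v[:2]/np.hypot(*v[:2]); return K[:2,2]+K[0,0]*th*d
im=cv2.resize(f["color"],None,fx=3,fy=3)
a=.2164,.9763
for k in((.5462,.0612),(.5372,.0202),(.5282,-.0206),(.5191,-.0616)):
    print(pr([*k,.054]))
    for z,col in((.054,(0,0,255)),(.0505,(0,200,0))):
        q=np.array([pr([k[0]+a[1]*sx*.013+a[0]*sy*.011,k[1]-a[0]*sx*.013+a[1]*sy*.011,z]) for sx,sy in((1,1),(1,-1),(-1,-1),(-1,1))])
        cv2.polylines(im,[(q*3+1).astype(int)],True,col,1)
cv2.imwrite("pics/w1o.png",im[150*3:275*3,110*3:370*3])
```

```text
[315.54234646 223.86134939]
[254.77892253 223.4784474 ]
[198.81231814 222.40276759]
[149.71531179 220.8412496 ]
```

View pics/w1o.png

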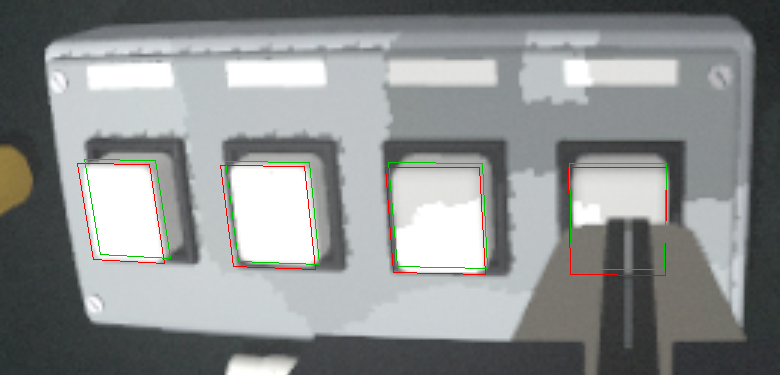

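Call:
play_rows --pt "0 0 0 -1 -2 14 1" --pt "0 0 0 -1 -2 23 1" --pt "0 0 0 -1 -2 24 1" --pt "0 0 0 -1 -2 24 1" --pt "0 0 0 -1 -2 24 1"

```text
time_s: 3.3
ee_pos: [0.5455, 0.0614, 0.0557]
eef_rot: [[-0.976, 0.216, 0.0], [0.216, 0.976, 0.0], [-0.0, 0.0, -1.0]]
ft_force: [-0.4, 0.7, 0.6]
grip_width: 0.0006
```

```bash
python3 d.py 1 0.052
```

```text
3.3 [0.5455 0.0614 0.0557] [-0.39  0.67  0.61] 0.0006257144930631397 yaw y 77.52 tilt [0.0002 0.    ]
shift mm [-0.7 -0.1  3.7]
```

Call:
play_rows --pt "0 0 0 0 0 1 1" --pt "0 0 0 0 0 2 1" --pt "0 0 0 0 0 3 1" --pt "0 0 0 0 0 3.5 1" --pt "0 0 0 0 0 3.5 1"

```text
time_s: 3.92
ee_pos: [0.5456, 0.0614, 0.0523]
eef_rot: [[-0.976, 0.216, 0.0], [0.216, 0.976, 0.0], [-0.0, 0.0, -1.0]]
ft_force: [-0.7, 0.1, 5.9]
grip_width: 0.0004
```

```bash
python3 d.py 1 0.052
```

```text
3.925 [0.5456 0.0614 0.0523] [-0.73  0.11  5.93] 0.00042591517588097565 yaw y 77.52 tilt [0.0004 0.0001]
shift mm [-0.6 -0.1  0.3]
```

Call:
play_rows --pt "0 0 0 0 0 -12 1" --pt "0 0 0 0 -21 -12 1" --pt "0 0 0 0 -42 -12 1" --pt "0 0 0 0 -42 -8 1" --pt "0 0 0 0 -42 -4 1"

```text
time_s: 4.55
ee_pos: [0.5361, 0.0199, 0.0557]
eef_rot: [[-0.976, 0.217, -0.0], [0.217, 0.976, 0.0], [0.0, 0.0, -1.0]]
ft_force: [-0.6, 0.1, 0.3]
grip_width: 0.0003
```

Call:
play_rows --pt "0 0 0 0 0 1 1" --pt "0 0 0 0 0 2 1" --pt "0 0 0 0 0 3 1" --pt "0 0 0 0 0 4 1" --pt "0 0 0 0 0 4 1"

```text
time_s: 5.18
ee_pos: [0.5362, 0.0206, 0.0522]
eef_rot: [[-0.976, 0.216, -0.0], [0.216, 0.976, 0.0], [0.0, 0.0, -1.0]]
ft_force: [-2.1, 0.4, 5.3]
grip_width: 0.0003
```

```bash
python3 d.py 2 0.052
```

```text
5.175 [0.5362 0.0206 0.0522] [-2.14  0.45  5.34] 0.0003320239814947282 yaw y 77.53 tilt [-0.0002  0.0001]
shift mm [-1.1 -0.1  0.2]
```

Keys 1 and 2 both give about 5–6 N at z = 52 mm, so they are up. Next is key 3.

Call:
play_rows --pt "0 0 0 0 0 -12 1" --pt "0 0 0 -1 -21 -12 1" --pt "0 0 0 -1 -42 -12 1" --pt "0 0 0 -1 -42 -8 1" --pt "0 0 0 -1 -42 -4 1"

```text
time_s: 5.8
ee_pos: [0.5287, -0.0205, 0.0562]
eef_rot: [[-0.976, 0.216, 0.001], [0.216, 0.976, 0.0], [-0.001, 0.0, -1.0]]
ft_force: [0.9, -0.3, -0.3]
grip_width: 0.0006
```

Call:
play_rows --pt "0 0 0 0 0 1 1" --pt "0 0 0 0 0 2 1" --pt "0 0 0 0 0 3 1" --pt "0 0 0 0 0 4 1" --pt "0 0 0 0 0 4 1"

```text
time_s: 6.42
ee_pos: [0.5282, -0.0208, 0.052]
eef_rot: [[-0.976, 0.216, -0.0], [0.216, 0.976, -0.0], [0.0, -0.0, -1.0]]
ft_force: [-0.0, 0.2, -0.5]
grip_width: 0.0005
```

```bash
python3 d.py 3 0.052
```

```text
6.425 [ 0.5282 -0.0208  0.052 ] [-0.03  0.16 -0.54] 0.0005004790158059947 yaw y 77.52 tilt [-0.0001 -0.    ]
shift mm [0.  0.2 0. ]
```

Call:
play_rows --pt "0 0 0 0 0 0.5 1" --pt "0 0 0 0 0 1 1" --pt "0 0 0 0 0 1.5 1" --pt "0 0 0 0 0 2 1" --pt "0 0 0 0 0 2 1"

```text
time_s: 7.05
ee_pos: [0.5283, -0.0209, 0.0505]
eef_rot: [[-0.976, 0.216, 0.0], [0.216, 0.976, 0.0], [-0.0, 0.0, -1.0]]
ft_force: [-1.8, 0.5, 5.7]
grip_width: 0.0005
```

```bash
python3 d.py 3 0.052
```

```text
7.05 [ 0.5283 -0.0209  0.0505] [-1.82  0.46  5.71] 0.0004861592497229807 yaw y 77.52 tilt [0.0003 0.    ]
shift mm [ 0.2  0.2 -1.5]
```

Key 3 meets the fingertips at 50.5 mm and holds there, so it looks latched. I'll tap key 4 too before pressing.

Call:
play_rows --pt "0 0 0 0 0 -14 1" --pt "0 0 0 0 -21 -14 1" --pt "0 0 0 0 -42 -14 1" --pt "0 0 0 0 -42 -10 1" --pt "0 0 0 0 -42 -6 1"

```text
time_s: 7.68
ee_pos: [0.5194, -0.0616, 0.0561]
eef_rot: [[-0.976, 0.217, 0.0], [0.217, 0.976, 0.0], [-0.0, 0.0, -1.0]]
ft_force: [0.0, -0.2, -0.2]
grip_width: 0.0001
```

Call:
play_rows --pt "0 0 0 0 0 1 1" --pt "0 0 0 0 0 2 1" --pt "0 0 0 0 0 3 1" --pt "0 0 0 0 0 4 1" --pt "0 0 0 0 0 4 1"

```text
time_s: 8.3
ee_pos: [0.5192, -0.0615, 0.0522]
eef_rot: [[-0.976, 0.216, 0.0], [0.216, 0.976, 0.0], [-0.0, 0.0, -1.0]]
ft_force: [-1.2, 3.6, 4.3]
grip_width: 0.0005
```

```bash
python3 d.py 4 0.052
```

```text
8.3 [ 0.5192 -0.0615  0.0522] [-1.15  3.63  4.3 ] 0.0005463131262006217 yaw y 77.52 tilt [0.0001 0.0003]
shift mm [ 0.1 -0.1  0.2]
```

Key 4 is up, so key 3 is the latched one. I'll go back to it and press.

Call:
play_rows --pt "0 0 0 0 0 -12 1" --pt "0 0 0 0 21 -12 1" --pt "0 0 0 0 42 -12 1" --pt "0 0 0 0 42 -6 1" --pt "0 0 0 0 42 0 1"

```text
time_s: 8.93
ee_pos: [0.5281, -0.0213, 0.0519]
eef_rot: [[-0.976, 0.216, -0.0], [0.216, 0.976, -0.0], [-0.0, -0.0, -1.0]]
ft_force: [-0.2, -0.4, -0.0]
grip_width: 0.0005
```

Call:
play_rows --pt "0 0 0 0 0 2 1" --pt "0 0 0 0 0 3 1" --pt "0 0 0 0 0 4 1" --pt "0 0 0 0 0 5 1" --pt "0 0 0 0 0 5.5 1"

```text
time_s: 9.55
ee_pos: [0.5282, -0.0214, 0.047]
eef_rot: [[-0.976, 0.217, -0.0], [0.217, 0.976, 0.0], [0.0, 0.0, -1.0]]
ft_force: [-1.9, 2.3, 10.1]
grip_width: 0.0005
```

```bash
python3 d.py 3 0.046
```

```text
9.55 [ 0.5282 -0.0214  0.047 ] [-1.94  2.28 10.11] 0.0005147054494268193 yaw y 77.48 tilt [-0.0001  0.0001]
shift mm [0.1 0.8 1. ]
```

Call:
play_rows --pt "0 0 0 0 0 0.5 1" --pt "0 0 0 0 0 1 1" --pt "0 0 0 0 0 1.5 1" --pt "0 0 0 0 0 2 1" --pt "0 0 0 0 0 2 1"

```text
time_s: 10.18
ee_pos: [0.5282, -0.0214, 0.0462]
eef_rot: [[-0.976, 0.217, 0.0], [0.217, 0.976, 0.0], [-0.0, 0.0, -1.0]]
ft_force: [-7.5, 1.7, 24.9]
grip_width: 0.0001
```

```bash
python3 d.py 3 0.046
```

```text
10.175 [ 0.5282 -0.0214  0.0462] [-7.51  1.72 24.87] 7.42655303620073e-05 yaw y 77.48 tilt [0.0001 0.    ]
shift mm [0.2 0.8 0.2]
```

The key is on its bottom stop (46 mm, 25 N). I'll release it and re-tap lightly at 52 mm to check.

Call:
play_rows --pt "0 0 0 0 0 -3 1" --pt "0 0 0 0 0 -8 1" --pt "0 0 0 0 0 -12 1" --pt "0 0 0 0 0 -14 1" --pt "0 0 0 0 0 -12 1"

```text
time_s: 10.8
ee_pos: [0.5282, -0.0211, 0.0565]
eef_rot: [[-0.976, 0.216, 0.0], [0.216, 0.976, -0.0], [-0.0, -0.0, -1.0]]
ft_force: [0.1, -0.1, 0.2]
grip_width: 0.0003
```

```bash
python3 d.py 3 0.0525
```

```text
10.8 [ 0.5282 -0.0211  0.0565] [ 0.11 -0.13  0.18] 0.0002897706680582146 yaw y 77.51 tilt [ 0.0001 -0.0001]
shift mm [0.1 0.5 4. ]
```

Call:
play_rows --pt "0 0 0 0 0 1 1" --pt "0 0 0 0 0 2 1" --pt "0 0 0 0 0 3 1" --pt "0 0 0 0 0 4 1" --pt "0 0 0 0 0 4 1"

```text
time_s: 11.42
ee_pos: [0.528, -0.0208, 0.0526]
eef_rot: [[-0.976, 0.216, -0.0], [0.216, 0.976, -0.0], [0.0, -0.0, -1.0]]
ft_force: [-2.5, -0.4, 4.7]
grip_width: 0.0003
```

Call:
play_rows --pt "0 0 0 0 0 -20 1" --pt "0 0 0 0 0 -60 1" --pt "0 0 0 0 0 -100 1" --pt "0 0 0 0 0 -130 1" --pt "0 0 0 0 0 -130 1"

```text
time_s: 12.05
ee_pos: [0.53, -0.0208, 0.1847]
eef_rot: [[-0.976, 0.216, 0.005], [0.216, 0.976, -0.0], [-0.005, 0.001, -1.0]]
ft_force: [0.0, -1.2, -0.2]
grip_width: 0.0004
```

```bash
python3 d.py 3 0.0525;python3 - <<'E'
from station import *
import cv2
for n in("wrist","scene"):
    f=grab_frame(n)["color"]
    cv2.imwrite(f"pics/{n}2.png",f if n=="wrist" else cv2.resize(f[150:300,240:440],None,fx=4,fy=4,interpolation=2))
E
```

```text
12.05 [ 0.53   -0.0208  0.1847] [ 0.04 -1.18 -0.16] 0.00044217722113182464 yaw y 77.52 tilt [ 0.0049 -0.0001]
shift mm [  2.4  -0.3 132.2]
```

View pics/wrist2.png

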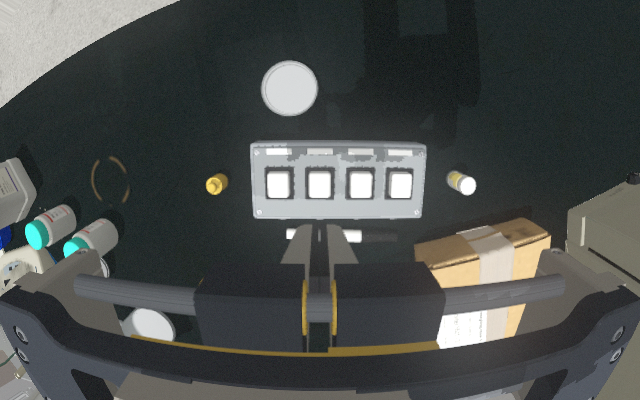

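View pics/scene2.png

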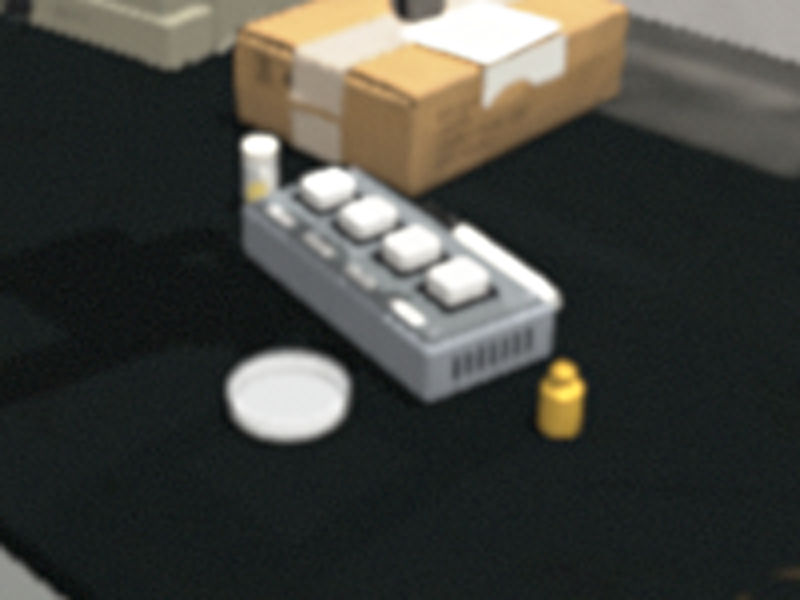

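Both pictures show the four keys level, around (280–400, 184) in the wrist view. The vial, weight, dish and marker stand where they did, and the arm is clear of everything.

```bash
python3 -c "
from station import *
print(hand_in())"
```

```text
the job is handed in; nothing more can be done
None
```

The latched key was the third in the row. I pressed it to its bottom stop, it sprang back up level with the other three, and I handed the job in at about 12 s.

- **Finding it:** I tapped each key lightly with the fingertips at about 52 mm above the worktop. Keys 1, 2 and 4 pushed back with 4–6 N after giving about 2 mm, far short of being pushed home. Key 3 gave nothing there and met the fingers only at 50.5 mm, where it held against 5.7 N.
- **Pressing it:** Key 3 went down to 46 mm with a measured vertical force of 25 N, which is the bottom stop, and I let go.
- **Checks:** A light re-tap of key 3 at 52.6 mm gave 4.7 N, the same as the keys that are up. The last pictures show four level keys, with the vial, weight, dish and marker where they were by eye. The arm was about 13 cm above the keys and touching nothing.

No check failed or disagreed. The force readings had about 1 N of noise.

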